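Draw the bolt of the caged stock case with the hooked rod

ROBOT

A 7-joint arm with a two-finger parallel gripper is mounted at the origin on the work surface. World frame = base frame: x ahead of the robot, y to its left, z up, the work surface at z = 0. Lengths are in m, angles in rad, forces in N, time in s.
With the tool pointing down it reaches from about 0.4 to 0.85 m from the base axis. Payload 10.4 kg.
Tool frame: the origin (TCP) lies on the centre line of the jaws, within the pads' length; the fingertips stand 8 mm ahead of it and the grasp point (between the pads) lies 11 mm behind it (r.finger_overhang is the distance from the TCP to the fingertips, in m); z points along the fingers, y is the line along which they close (so a half turn about z gives the same grasp; the last joint's range is limited). The gripper opens to 87 mm and grips with 3 to 60 N. Pads are 19 mm wide; open, the fingers measure 117 mm over their backs; the gripper's body (75 mm by 190 mm) begins 51 mm behind the grasp point.
Start: joints at [-1.372, 0.332, -0.065, 1.46, 0.022, 1.35, -0.088], TCP at [0.137, 0.61, 0.231] pointing down, gripper open.
Joint ranges: [-2.6, 2.6], [-0.5, 2.12], [-1.47, 1.34], [0.16, 2.42], [-1.27, 4.41], [0.06, 2.06], [-2.6, 2.6]. Speed limits (rad/s): [2.22, 2.22, 2.79, 2.79, 3.14, 3.14, 3.14].

INTERFACE

Orientations are given as a unit quaternion [x, y, z, w].
In Python, from bench import r, vision gives the robot as it stands.
- The arm moves only by the tool drive_tool, never from a script. Its argument "series" is a list of rows, each a list of 2 entries, a list of its own where there are three numbers: the shift along the world's x, y, z in cm, then the turn about the world's z in degrees. A call has exactly 10 rows; each row shifts and turns the commanded pose from where the row before left it; what a row does not reach is not made up. A row lasts 1/8 s, in which the tool goes at most 62.5 mm and 10.7 degrees, less where a joint would pass 70% of its speed; a pose out of reach is approached as far as the arm can. A call with a gripper value outside its range is refused whole. "hand" is the closure, from 0 (fully open) to 1 (shut), set as the call begins (left out, the last holds). The fingers move at their own pace and stop on an object; "newtons" is the grip in N (left out, the last holds). Time passes only in rows, so rows that do not move let the fingers close, or fill a call up. It gives the time, the measured TCP pose, the force, the opening and the grip force at its end, in the units of the state.
- r.read_state(): the state, without advancing time (a new reading comes with each control period).
- vision.camera(name): name is "scene" or "top" or "wrist"; returns a dict with "color" (400x640x3 uint8, red, green, blue), "intrinsics" (3x3 intrinsics, pixels), "k1" (the pictures are not rectified: a ray, as slopes to the right and down, at radius r is drawn at 1 + k1 r^2 times it, then the intrinsics apply), "R" (3x3) and "t" (3): a world point X has camera coordinates R X + t; the wrist camera has in their place "mount" (4x4, takes a point from camera to tool coordinates, whose origin is the TCP and whose axes are the flange's). Camera axes: x right, y down, z forward; pixel columns grow to the right and rows downward; lengths in m; the calibration is good to about 2 mm. A picture is of the moment at which its call begins: read the wrist's pose just before it. There is no depth.
- r.close_job(): hands the job in; it is judged then, once.
The state is a dict: "time": time; "joint_positions": joint angles; "joint_vel": joint speeds; "joint_torque": joint torques, N m; "ee_pos": TCP position; "eef_rot": TCP orientation; "ft_force": force on the tool from outside, world axes, zero at the start; "torque": the same for the moment, N m; "width": finger opening in m; "grip_force": force on a finger pad.
Only numpy, scipy, OpenCV 4.12 (cv2) and the standard library are available. Lean on these libraries where they do the work, as an engineer would, in place of code of your own. Each camera call takes 0.05 s, during which the arm holds its last target. There are 200 camera calls.

TASK

The bolt on the stock case sits too deep under its wire hood for a hand, so take the hooked rod from its wooden rest, reach in through the open front, hook the bolt's red pull and draw it out until it comes up against its stop, then keep pulling steadily with about 15 N (never over 20) for a second. Unhook, leaving the bolt drawn, and lay the rod back in its rest as you found it. Keep the hand off the case, and leave the other things on the bench where they are.

Things in the scene. Friction and masses are not known exactly. Their poses are not given: they have to be found in the camera images.
- case: Fixed black case, aluminium lid, 240 deep (x), 200 wide (y), lid top 70 above the table. A wire hood of the same outline stands on it: roof 160 above the table (underside 157), wires at the sides and back, fully open at the front (-x, towards the robot). Origin: centre of the underside; x from the open front to the back, z up. Placed and turned anew each time.
- bolt: Steel bolt sliding along the case's x on the lid: flat bar with a red pull at its front end. Origin: on the lid, under the middle of the pull's plate; axes as the case's. It slides with about 5 N of friction and stays where it is left. Its stop is set differently each time and cannot be seen: it comes 28 to 40 of travel from the start and hardly yields, so feel for it.
- pull (a point): Top edge of the bolt's red upright plate, mid-width of its back (+x) face, 28 above the lid. Plate 36 wide, 6 thick, down to the lid. Two cheeks (28 clear between) run 16 back from the plate, as high as it. Between them lies the bar, 20 wide, top 10 above the lid. The hook goes down behind the plate, over the bar. The bolt is clear of its keeper when this point is 28 in front (-x) of the case's origin.
- rod: Loose hooked rod, about 160 g, 8 mm round steel, orange handle 66 long, 22 wide, 24 high. Origin: centre of the handle; x along the rod to the hook, z up as it lies in the rest. A straight tail runs back to x -89. In front the steel cranks up (x 45 to 62) to an axis 22 higher, runs on to x 205 and bends down into the hook. So the hook pulls about level with the handle.
- hook_tip (a point): Lowest point of the hook: at x 200, z -8 in the rod's frame, 30 below the axis of the rod's front part. The hook's shank is 8 thick and leans back a little: its bend is at x 205.
- rest: Fixed wooden rest: plank 250 by 70 by 14 with two V cradles (12 thick) at x -58 (low) and x +110 (higher). Origin on the table; x along the rod lying in it. The rod lies in both Vs, its origin 50 above the table and over the rest's origin to within 4 lengthwise, hook at +x and hanging down. Stands left or right of the case.
- vise: Fixed fly-tying vise: black base 140 by 100, post and head up to 190 high. Stands on the side of the case where the rest is not. Origin: centre of the underside.
- spool_red: Loose red thread spool, 34 across, 36 high. Origin: centre of the underside.
- spool_blue: Loose blue thread spool, 34 across, 36 high. Origin: centre of the underside.
- spool_green: Loose green thread spool, 34 across, 36 high. Origin: centre of the underside.
- varnish: Loose amber varnish bottle, 32 across, 65 high. Origin: centre of the underside.
- cup: Loose yellow cup, 72 across, 90 high. Origin: centre of the underside.
- bodkin: Loose screwdriver-like bodkin lying flat, 140 long. Origin near its middle, on the table.

How it is judged:
By the outcome, as a careful person would: the job done as asked, in the order asked, and still so for the second after the job is handed in, with the robot touching nothing.
It also fails if it takes over 72 s, if anything falls off the work surface, if the arm or the gripper's body presses on something with over 40 N, if the wrist force passes 120 N, or if a joint passes its speed limit or range.

## Working session

There is one attempt and no reset: what is moved stays moved. The work goes in short steps, Python scripts to look and compute and a tool call to move; the robot and the scene stay as the last step left them, time stands still between calls to the robot, and variables do not carry over. Pictures are saved under pics/ and viewed, at most 13 in all, crops included, and the job is handed in when it is done.

Besides the shell and the picture viewer there is one more tool, called by a JSON object that holds its "api" and its "payload", one argument or row to a line. drive_tool: Moves the arm, as the interface text tells. Its arguments: {"type":"object","properties":{"series":{"type":"array"},"hand":{"type":"number"},"newtons":{"type":"number"}},"required":["series"]}

```bash
ls; mkdir -p pics
python3 - <<'E'
from bench import r, vision
import cv2,json,numpy as np
s=r.read_state(); print(s)
for n in ("scene","top"):
    c=vision.camera(n); cv2.imwrite(f"pics/{n}0.png",c["color"][:,:,::-1])
    np.savez(f"{n}0.npz",**{k:np.array(v) for k,v in c.items()})
    print(n,c["intrinsics"],c["k1"],c["R"],c["t"])
E
```

```text
pics
{'time': 0.0, 'joint_positions': array([-1.37155596,  0.33287714, -0.06473311,  1.46096315,  0.02164596,
        1.34989141, -0.08849129]), 'joint_vel': array([ 1.64836476e-03,  2.34015481e-04,  1.64685784e-03, -3.76203003e-04,
       -6.45062922e-04, -1.27079131e-03, -8.91607808e-05]), 'joint_torque': array([-3.10656933e-04, -6.23257113e+01,  2.43219431e-02, -3.89898705e+01,
       -6.14335947e-02,  3.98307235e-02,  1.48925697e-04]), 'ee_pos': array([0.1374328 , 0.6093095 , 0.22974032]), 'eef_rot': array([ 1.10657285e-01,  9.93858363e-01, -7.20301149e-04, -2.92430665e-05]), 'ft_force': array([ 0.11883747, -0.44143894,  0.19489913]), 'torque': array([-0.04635518,  0.01428814, -0.00299734]), 'grip_force': 0.0, 'width': 0.08692716012284052}
scene [[363.37349398   0.         320.14306435]
 [  0.         363.37349398 196.2209406 ]
 [  0.           0.           1.        ]] -0.0025134233736703766 [[ 0.87761617  0.47886561  0.02185387]
 [ 0.26684422 -0.45015574 -0.85214669]
 [-0.3982261   0.75368929 -0.52284647]] [-0.49136779 -0.06972828  1.35842945]
top [[369.81106797   0.         323.28240966]
 [  0.         369.81106797 203.6336764 ]
 [  0.           0.           1.        ]] -0.013858393011866707 [[ 0.00601468 -0.99993634 -0.0095464 ]
 [-0.98372957 -0.00420249 -0.17960645]
 [ 0.1795549   0.01047135 -0.98369222]] [0.01270967 0.54728945 1.04516605]
```

View pics/scene0.png

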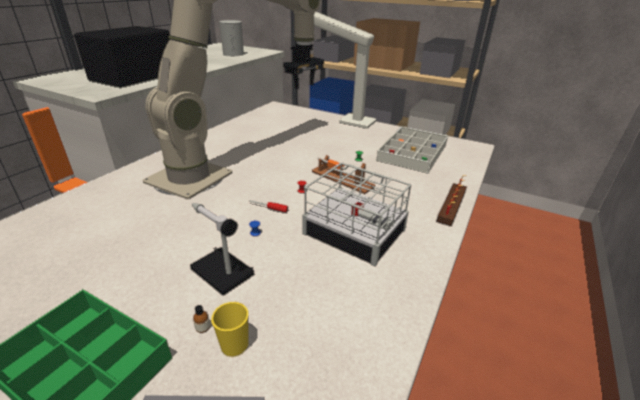

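View pics/top0.png

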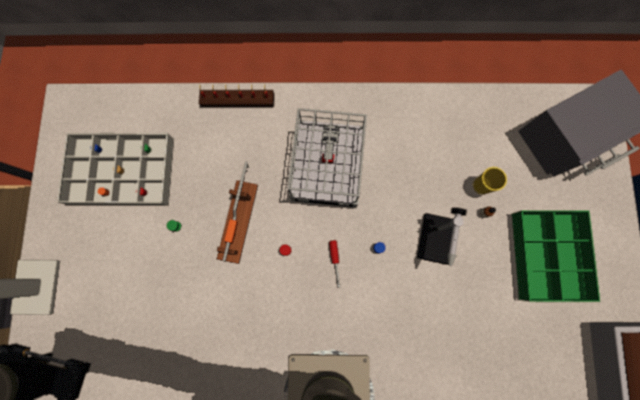

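```bash
cat > h.py <<'E'
import numpy as np,cv2
def load(n):
    d=np.load(n); return {k:d[k] for k in d.files}
def ray(c,uv):
    K=c["intrinsics"];p=np.array([(uv[0]-K[0,2])/K[0,0],(uv[1]-K[1,2])/K[1,1]])
    q=p.copy()
    for _ in range(10): q=p/(1+float(c["k1"])*(q@q))
    d=c["R"].T@np.array([q[0],q[1],1]); o=-c["R"].T@c["t"]
    return o,d/np.linalg.norm(d)
def onz(c,uv,z):
    o,d=ray(c,uv); return o+d*(z-o[2])/d[2]
def proj(c,X):
    p=c["R"]@np.asarray(X,float)+c["t"];q=p[:2]/p[2];q=q*(1+float(c["k1"])*(q@q))
    K=c["intrinsics"];return np.array([K[0,0]*q[0]+K[0,2],K[1,1]*q[1]+K[1,2]])
def tri(c1,u1,c2,u2):
    o1,d1=ray(c1,u1);o2,d2=ray(c2,u2)
    s=np.linalg.lstsq(np.c_[d1,-d2],o2-o1,rcond=None)[0]
    a=o1+s[0]*d1;b=o2+s[1]*d2
    return (a+b)/2,np.linalg.norm(a-b)
E
python3 - <<'E'
from h import *
c=load("top0.npz");im=c["color"][:,:,::-1]
cr=im[95:270,205:405];cv2.imwrite("pics/topcrop.png",cv2.resize(cr,None,fx=4*.83,fy=4*.83,interpolation=cv2.INTER_CUBIC)) 
s=load("scene0.npz");im2=s["color"][:,:,::-1]
cr=im2[140:270,240:420];cv2.imwrite("pics/scenecrop.png",cv2.resize(cr,None,fx=4,fy=4,interpolation=cv2.INTER_CUBIC))
for nm,cc,i in(("top",c,im),("scene",s,im2)):
    hsv=cv2.cvtColor(np.ascontiguousarray(i),cv2.COLOR_BGR2HSV)
    for col,lo,hi in(("orange",(5,200,150),(14,255,255)),("red",(0,150,100),(4,255,255)),("red2",(174,150,100),(180,255,255)),("wood",(5,110,60),(12,200,190))):
        m=cv2.inRange(hsv,lo,hi)
        n,l,st,ce=cv2.connectedComponentsWithStats(m)
        for k in range(1,n):
            if st[k,4]>8 and 200<ce[k][0]<420 and 130<ce[k][1]<290: print(nm,col,st[k],ce[k].round(1),onz(cc,ce[k],.05).round(3))
for uv,z in(((226,258),.05),((246,164),.072)): print(uv,onz(c,uv,z))
E
```

```text
top orange [225 220  11  22 145] [230.  230.6] [0.466 0.288 0.05 ]
top red [330 241   9  23 141] [334.  251.4] [ 0.407 -0.016  0.05 ]
top red [279 245  12  10  94] [284.8 249.6] [0.411 0.126 0.05 ]
top wood [230 181   9  15  59] [234.7 188.9] [0.591 0.281 0.05 ]
top wood [ 217  182   40   81 1284] [238.1 223.6] [0.486 0.265 0.05 ]
scene orange [329 161   7   4  17] [331.6 162.4] [0.445 0.3   0.05 ]
scene red [298 181   8  12  52] [301.3 185.9] [0.439 0.088 0.05 ]
scene red [268 203  19   9 116] [277.2 206.7] [ 0.441 -0.059  0.05 ]
scene red [355 208   3   7  11] [356.  211.5] [0.661 0.039 0.05 ]
scene wood [325 156   5   5  11] [326.9 157.9] [0.411 0.325 0.05 ]
scene wood [313 160  22  15 130] [323.  167.6] [0.437 0.245 0.05 ]
scene wood [362 164   3   4  10] [363.  165.5] [0.558 0.337 0.05 ]
scene wood [337 166   4   3   9] [338.6 167.1] [0.485 0.278 0.05 ]
scene wood [329 171  10   7  42] [334.1 173.5] [0.493 0.224 0.05 ]
scene wood [356 171   4   4  13] [357.4 172.3] [0.562 0.276 0.05 ]
scene wood [349 176   9   4  12] [353.  177.1] [0.563 0.235 0.05 ]
scene wood [345 179   9   4  11] [348.9 180.2] [0.56  0.206 0.05 ]
scene wood [342 182  13   6  30] [348.2 184.7] [0.571 0.176 0.05 ]
scene wood [363 185   9   3  11] [366.9 186.1] [0.63 0.2  0.05]
scene wood [362 189   5   4  15] [363.9 190.5] [0.633 0.168 0.05 ]
(226, 258) [0.3860814  0.29598238 0.05      ]
(246, 164) [0.66161168 0.24517068 0.072     ]
```

View pics/topcrop.png

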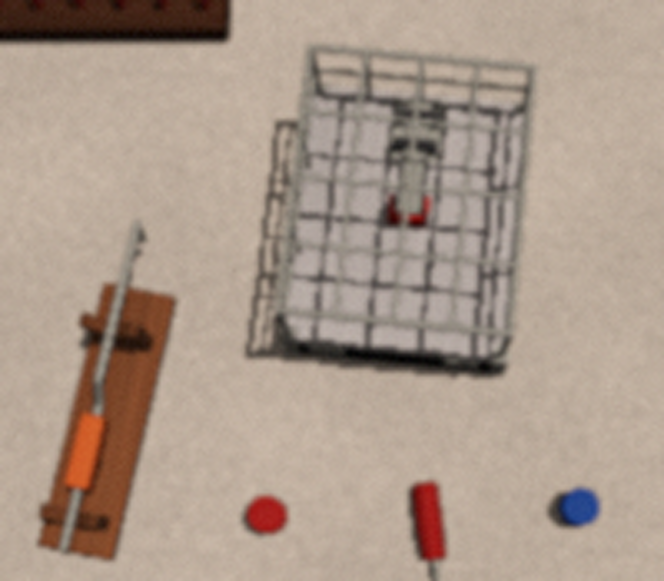

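View pics/scenecrop.png

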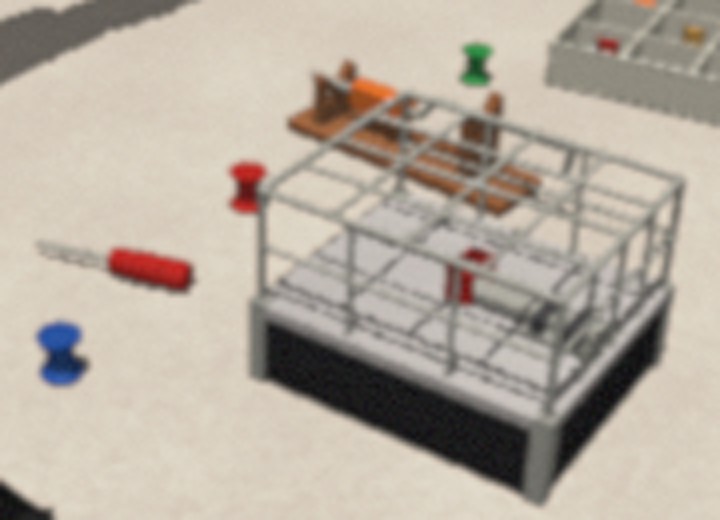

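Run:
```python
from h import *
c=load("top0.npz")
print("cam",-c["R"].T@c["t"])
P=lambda u,v,z: onz(c,(205+(u+.5)/3.32-.5,95+(v+.5)/3.32-.5),z)
BL,BR,FL,FR=[P(*q,.158) for q in((310,49),(532,67),(281,318),(511,341))]
for n,q in zip("BL BR FL FR".split(),(BL,BR,FL,FR)): print(n,q.round(4))
L=np.linalg.norm
print(L(BL-FL),L(BR-FR),L(BL-BR),L(FL-FR))
for a,b in((FL,BL),(FR,BR)): d=b-a;print("yaw",np.degrees(np.arctan2(d[1],d[0])))
for a,b in((BR,BL),(FR,FL)): d=b-a;print("yaw",np.degrees(np.arctan2(-d[0],d[1])))
print("centre",(BL+BR+FL+FR)/4)
for q in((408,224,.098),(393,207,.098),(425,208,.098),(427,222,.098),(390,222,.098),(96,405,.055),(137,225,.072),(100,375,.072),(86,413,.05),(83,488,.05),(65,550,.05),(102,415,.06),(79,412,.06),(67,484,.06),(89,488,.06)): print(q,P(*q).round(4))
hsv=cv2.cvtColor(np.ascontiguousarray(c["color"][:,:,::-1]),cv2.COLOR_BGR2HSV)
m=cv2.inRange(hsv,(5,200,150),(14,255,255));ys,xs=np.nonzero(m[215:245,220:240])
pts=np.array([onz(c,(x+220,y+215),.06)[:2] for x,y in zip(xs,ys)])
(rc,sz,an)=cv2.minAreaRect(pts.astype(np.float32)*1000);print("handle",rc,sz,an,pts.mean(0))
```

```text
cam [0.35064369 0.00406453 1.12653976]
BL [0.795  0.0866 0.158 ]
BR [ 0.7793 -0.1     0.158 ]
FL [0.563  0.1058 0.158 ]
FR [ 0.5448 -0.0797  0.158 ]
0.23278800723929327 0.235278478227258 0.18727094401319264 0.18636114277873317
yaw -4.718241787072858
yaw -4.945093938847816
yaw -4.835521486378017
yaw -5.601244497182618
centre [0.67054464 0.00319418 0.158     ]
(408, 224, 0.098) [0.6603 0.0034 0.098 ]
(393, 207, 0.098) [0.6756 0.0166 0.098 ]
(425, 208, 0.098) [ 0.6748 -0.0113  0.098 ]
(427, 222, 0.098) [ 0.6621 -0.0131  0.098 ]
(390, 222, 0.098) [0.662  0.0191 0.098 ]
(96, 405, 0.055) [0.5063 0.2787 0.055 ]
(137, 225, 0.072) [0.6665 0.2456 0.072 ]
(100, 375, 0.072) [0.5303 0.2721 0.072 ]
(86, 413, 0.05) [0.4998 0.2885 0.05  ]
(83, 488, 0.05) [0.4334 0.2878 0.05  ]
(65, 550, 0.05) [0.3794 0.3008 0.05  ]
(102, 415, 0.06) [0.4967 0.2716 0.06  ]
(79, 412, 0.06) [0.4993 0.2921 0.06  ]
(67, 484, 0.06) [0.436  0.2993 0.06  ]
(89, 488, 0.06) [0.4326 0.2799 0.06  ]
handle (465.2596435546875, 285.66888427734375) (20.769704818725586, 60.07310485839844) 78.84011840820312 [0.46461338 0.28574653]
```

The top view shows the rod at about (230,231) px, with its tail at (226,258) and hook at (246,164). The case roof corners span (290–365, 110–197), and the red pull is near (328,162). The measured roof and handle sizes agree with the given ones. That puts the rod at (0.463, 0.286) with yaw −11°, the case at (0.670, 0.003) with yaw −5°, and the pull at about (0.667, 0.004).

{"api": "drive_tool", "payload": {
  "series": [
    [[3.2,-3.2,-0.4],0.2],
    [[3.2,-3.2,-0.4],0.2],
    [[3.2,-3.2,-0.4],0.2],
    [[3.2,-3.2,-0.4],0.2],
    [[3.2,-3.2,-0.4],0.2],
    [[3.2,-3.2,-0.4],0.2],
    [[3.2,-3.2,-0.4],0.2],
    [[3.2,-3.2,-0.4],0.2],
    [[3.2,-3.2,-0.4],0],
    [[3.2,-3.2,-0.4],0]
  ],
  "hand": 0.3,
  "newtons": 50
}}

```text
time: 1.35
ee_pos: [0.4582, 0.2885, 0.1903]
eef_rot: [0.097, 0.995, -0.0, -0.0]
ft_force: [-0.3, 1.3, 0.6]
width: 0.0609
grip_force: 0.0
```

```bash
cat >> h.py <<'E'
def wrist(vision,r):
    from scipy.spatial.transform import Rotation as Ro
    s=r.read_state();c=dict(vision.camera("wrist"))
    T=np.eye(4);T[:3,:3]=Ro.from_quat(s["eef_rot"]).as_matrix();T[:3,3]=s["ee_pos"]
    M=T@c["mount"];c["R"]=M[:3,:3].T;c["t"]=-M[:3,:3].T@M[:3,3]
    return c,s
E
python3 - <<'E'
from bench import r,vision
from h import *
c,s=wrist(vision,r);print(s["time"],s["ee_pos"],c["mount"].round(3),c["intrinsics"][0])
im=c["color"][:,:,::-1];cv2.imwrite("pics/w1.png",im)
np.savez("w1.npz",**{k:np.array(v) for k,v in c.items()})
hsv=cv2.cvtColor(np.ascontiguousarray(im),cv2.COLOR_BGR2HSV)
m=cv2.inRange(hsv,(5,200,120),(14,255,255));n,l,st,ce=cv2.connectedComponentsWithStats(m)
k=1+np.argmax(st[1:,4]);print(st[k],ce[k])
ys,xs=np.nonzero(l==k)
pts=np.array([onz(c,(x,y),.062)[:2] for x,y in zip(xs,ys)],np.float32)*1000
print(cv2.minAreaRect(pts),pts.mean(0))
E
```

```text
1.35 [0.45820664 0.28846475 0.19025707] [[-0.    -0.963 -0.268  0.073]
 [ 1.    -0.     0.    -0.   ]
 [-0.    -0.268  0.963 -0.155]
 [ 0.     0.     0.     1.   ]] [316.16539226   0.         318.68594445]Traceback (most recent call last):
  File "<stdin>", line 8, in <module>
    return _wrapfunc(a, 'argmax', axis=axis, out=out, **kwds)
    return bound(*args, **kwds)
ValueError: attempt to get argmax of an empty sequence
```

View pics/w1.png

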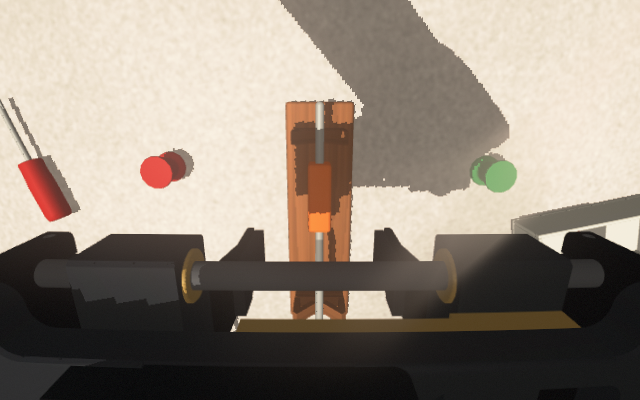

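The wrist view shows the rod running vertically in the image at column 319, so the tool is aligned with it. The handle spans columns 308–331 and rows 163–232.

Run:
```python
from h import *
c=load("w1.npz")
p=[onz(c,q,.062) for q in((308,164),(331,164),(308,232),(331,232))];print(np.round(p,4))
m=np.mean(p,0);print(m, np.linalg.norm(p[0]-p[2]),np.linalg.norm(p[0]-p[1]))
print(onz(c,(319.5,101),.05),onz(c,(319.5,240),.052))
```

```text
[[0.4316 0.2837 0.062 ]
 [0.4356 0.3041 0.062 ]
 [0.496  0.2705 0.062 ]
 [0.5003 0.2921 0.062 ]]
[0.46589347 0.28762227 0.062     ] 0.06577726030726533 0.02077125749339669
[0.37960888 0.30453531 0.05      ] [0.51053399 0.27891338 0.052     ]
```

{"api": "drive_tool", "payload": {
  "series": [
    [[0.2,0,-1.7],0],
    [[0.2,0,-1.7],0],
    [[0.2,-0.1,-1.7],0],
    [[0.1,-0.1,-1.7],0],
    [[0,0,-1.7],0],
    [[0,0,-1.7],0],
    [[0,0,-1.7],0],
    [[0,0,-1.7],0],
    [[0,0,-1.0],0],
    [[0,0,-0.5],0]
  ]
}}

```text
time: 2.65
ee_pos: [0.4644, 0.2876, 0.0389]
eef_rot: [0.097, 0.995, -0.0, -0.0]
ft_force: [0.2, 0.7, -1.0]
width: 0.0607
grip_force: 0.0
```

{"api": "drive_tool", "payload": {
  "series": [
    [[0,0,0],0],
    [[0,0,0],0],
    [[0,0,0],0],
    [[0,0,0],0],
    [[0,0,0],0],
    [[0,0,0],0],
    [[0,0,0],0],
    [[0,0,0],0],
    [[0,0,0],0],
    [[0,0,0],0]
  ],
  "hand": 1,
  "newtons": 55
}}

```text
time: 3.9
ee_pos: [0.4645, 0.2877, 0.0396]
eef_rot: [0.097, 0.995, 0.0, 0.0]
ft_force: [-0.3, -0.5, 2.7]
width: 0.0213
grip_force: 55.0
```

{"api": "drive_tool", "payload": {
  "series": [
    [[0,0,0.6],0],
    [[0,0,1.2],0],
    [[0,0,1.8],0],
    [[0,0,2.4],0],
    [[0,0,2.4],0],
    [[0,0,2.4],0],
    [[0,0,2.4],0],
    [[0,0,2.4],0],
    [[0,0,1.8],0],
    [[0,0,0.6],0]
  ]
}}

```text
time: 5.15
ee_pos: [0.4648, 0.2879, 0.2211]
eef_rot: [0.097, 0.995, 0.001, 0.001]
ft_force: [-0.2, -0.2, -1.4]
width: 0.0214
grip_force: 55.0
```

{"api": "drive_tool", "payload": {
  "series": [
    [[-0.4,-0.6,0],-2],
    [[-0.7,-1.3,0],-5],
    [[-0.7,-1.3,0],-6],
    [[-0.7,-1.3,0],-6],
    [[-0.7,-1.3,0],-6],
    [[-0.7,-1.3,0],-6],
    [[-0.7,-1.3,0],-5],
    [[-0.7,-1.3,0],-5],
    [[-0.7,-1.3,0],-3],
    [[-0.5,-0.8,0],-2]
  ]
}}

```text
time: 6.4
ee_pos: [0.3987, 0.1687, 0.2188]
eef_rot: [0.479, 0.878, -0.001, -0.0]
ft_force: [-0.7, 0.7, -1.4]
width: 0.0213
grip_force: 55.0
```

{"api": "drive_tool", "payload": {
  "series": [
    [[0,0,-0.5],0],
    [[0,0,-1.0],0],
    [[0,0,-1.5],0],
    [[0,0,-1.7],0],
    [[0,0,-1.7],0],
    [[0,0,-1.5],0],
    [[0,0,-1.4],0],
    [[0,0,-1.0],0],
    [[0,0,-0.5],0],
    [[0,0,0],0]
  ]
}}

```text
time: 7.65
ee_pos: [0.3995, 0.1697, 0.1115]
eef_rot: [0.478, 0.878, -0.0, -0.0]
ft_force: [-0.4, 0.4, -1.6]
width: 0.0215
grip_force: 55.0
```

Run:
```python
from bench import r,vision
from h import *
from scipy.spatial.transform import Rotation as Ro
s=r.read_state();print(s["ee_pos"],s["joint_positions"].round(2),s["ft_force"],Ro.from_quat(s["eef_rot"]).as_matrix()[:,1])
ims=[]
for n in("top","scene"):
    c=vision.camera(n);np.savez(n+"1.npz",**{k:np.array(v) for k,v in c.items()});im=c["color"][:,:,::-1]
    x0,y0=(255,130) if n=="top" else (240,130)
    ims.append(cv2.resize(im[y0:y0+130,x0:x0+175],None,fx=4,fy=4,interpolation=cv2.INTER_CUBIC)[:, :])
cv2.imwrite("pics/w2.png",cv2.resize(np.hstack(ims),None,fx=.57,fy=.57)) ; cv2.imwrite("pics/t1.png",ims[0]);cv2.imwrite("pics/s1.png",ims[1])
```

```text
[0.3994772  0.16969872 0.11148222] [-0.8   0.01  0.3   2.1  -0.    1.03  0.07] [-0.37674386  0.38716986 -1.6152855 ] [ 8.39701265e-01  5.43048597e-01 -8.29379112e-05]
```

View pics/s1.png

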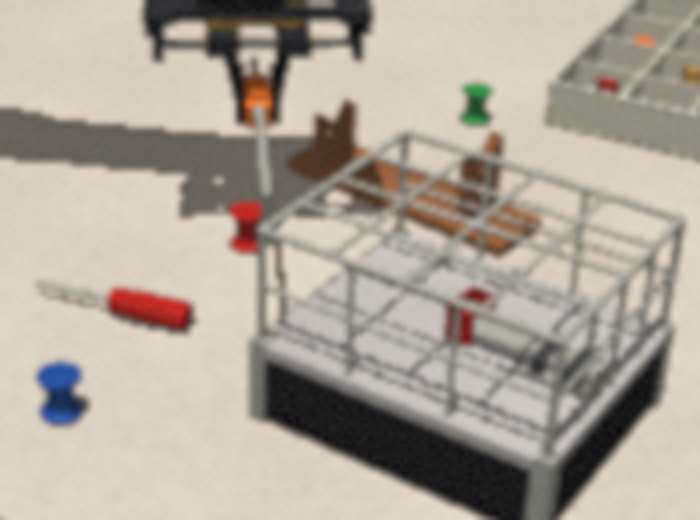

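Run:
```python
from h import *
s=load("scene1.npz");t=load("top1.npz")
psi=np.arctan2(-.8397,.543);u=np.array([np.cos(psi),np.sin(psi),0]);h=np.array([.3995,.1697,.122])+.001*u
for n,a,z in(("front",33,0),("crank",62,22),("bend",207,24),("tip",200,-8)):
    X=h+u*a/1000+[0,0,z/1000]
    print(n,X.round(3),"s1:",((proj(s,X)-[240,130])*4).round(0),"t1:",((proj(t,X)-[255,130])*4).round(0))
# pull from case model
yaw=np.radians(-5);C=np.array([.6705,.0032,0]);U=np.array([np.cos(yaw),np.sin(yaw),0]);V=np.array([-U[1],U[0],0])
for x in(-.01,0,.01):
    X=C+U*x+[0,0,.098]; print(x,X.round(4),[((proj(s,X+V*y)-[240,130])*4).round(0) for y in(-.018,0,.018)],((proj(t,X)-[255,130])*4).round(0))
for n,c in(("s",s),("t",t)):
    im=cv2.resize(np.ascontiguousarray(c["color"][:,:,::-1]),None,fx=4,fy=4,interpolation=cv2.INTER_CUBIC)
    x0,y0=(960,520) if n=="s" else (1020,520)
    hsv=cv2.cvtColor(im[y0:y0+520,x0:x0+700],cv2.COLOR_BGR2HSV)
    m=cv2.inRange(hsv,(0,110,50),(6,255,255))|cv2.inRange(hsv,(170,110,50),(180,255,255))
    n2,l,st,ce=cv2.connectedComponentsWithStats(m)
    print(n,[(list(map(int,st[k])),ce[k].round()) for k in range(1,n2) if st[k,4]>60])
```

```text
front [0.418 0.141 0.122] s1: [257. 117.] t1: [ 86. 462.]
crank [0.434 0.117 0.144] s1: [258. 108.] t1: [118. 436.]
bend [ 0.512 -0.005  0.146] s1: [265. 190.] t1: [302. 320.]
tip [0.509 0.001 0.114] s1: [265. 223.] t1: [293. 333.]
-0.01 [0.6605 0.0041 0.098 ] [array([436., 305.]), array([449., 294.]), array([461., 283.])] [289. 128.]
0 [0.6705 0.0032 0.098 ] [array([449., 310.]), array([461., 299.]), array([473., 288.])] [291. 115.]
0.01 [0.6805 0.0023 0.098 ] [array([461., 314.]), array([473., 303.]), array([485., 292.])] [292. 102.]
s [([599, 79, 18, 11, 165], array([608.,  84.])), ([229, 200, 34, 52, 1209], array([246., 224.])), ([108, 289, 82, 40, 2178], array([150., 308.])), ([466, 290, 20, 12, 158], array([476., 295.])), ([459, 311, 14, 32, 346], array([465., 327.]))]
t [([292, 98, 26, 34, 404], array([306., 119.])), ([266, 102, 17, 28, 291], array([273., 118.])), ([296, 441, 40, 79, 2490], array([315., 481.])), ([91, 456, 55, 48, 1875], array([120., 480.]))]
```

View pics/t1.png

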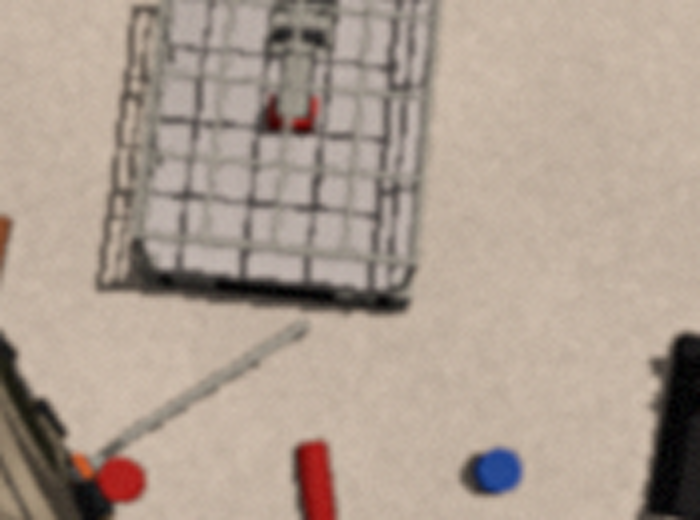

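Run:
```python
from h import *
s=load("scene1.npz")["color"].astype(int);s0=load("scene0.npz")["color"].astype(int)
print(s[170:192,300:313].mean(2).round().astype(int))
print((abs(s-s0).sum(2))[170:192,300:313])
```

```text
[[ 98 100 101 106 134 163 154 120 101  97  95  87  71]
 [ 99 101 101 105 133 161 160 125 101  96  97  88  72]
 [100  99  99 103 123 154 160 134 105  98  97  94  82]
 [ 99  97  99 101 118 149 164 143 109  99  98  98  93]
 [ 99 100 100 102 115 146 164 143 109  98  99  97  97]
 [ 99 100 100 100 112 142 163 143 108  95  97  99 100]
 [100 101 100  97 108 138 161 144 106  97 100 100 101]
 [ 99 102  98 100 106 133 156 141 108  97  99 101 100]
 [ 97  99 101  99 101 120 134 123 103  98  99  99 100]
 [ 98 100 100  99  98  99 104  99  95  99  99  98 100]
 [ 98  99  99  97  98  98  93  93  95  99 103 102 112]
 [ 94  93  93  94  97 100  93  94  94 101 108 123 137]
 [ 90  89  91  92  92  94  95  92  98 109 129 147 154]
 [ 92  87  92  90  92  93  94 101 118 137 146 154 156]
 [ 81  83  85  79  88  92 105 120 145 153 150 160 180]
 [ 66  65  65  66  82 111 136 143 145 135 146 182 205]
 [ 58  51  50  66 102 145 161 151 130 134 177 202 210]
 [ 54  48  51  65 114 151 162 152 144 162 194 209 209]
 [ 54  51  48  61  92 119 133 143 153 170 186 196 199]
 [ 61  59  55  62  85 104 103 111 124 140 155 171 182]

[... 621 characters left out ...]
94 309 312 299 322 336 329 324 326 313]
 [186 172 191 205 221 273 321 343 335 331 318 311 268]
 [ 55  53  61  69  83 149 269 328 339 318 290 231 154]
 [  8   8  10   4  25  68 191 312 321 283 191  87  32]
 [ 17   5   5   6  35  47 171 246 233 162  81  16   2]
 [  2  18   9   5  17 117 186 192  97  32   4   5   2]
 [  1   5   5  12  50 104 130  91  51  63  56   6  10]
 [  7   6   4   7  19  28  19  24  62 111  59   8   7]
 [ 16   5   4   5   5   7   7   0  43  57  22   9   5]
 [  7   9   3   4   3   4  10   4  28   6  11  12   2]
 [ 11  11   8   2   1  13  13  71 114  67  15   3  13]
 [  4  10   7   7  13   5  31 140 243 211 101   4   7]
 [  5   9  18   8   7   2  10  87 205 265 144  17   8]]
```

The hook appears where the model puts it: bend at s1 (267,192), tip at about (306,186) in full scene pixels, and top-view end at (302,325). The pull is centred at t1 column 292, at x ≈ 0.669. Next I swing the rod in through the front.

{"api": "drive_tool", "payload": {
  "series": [
    [[0.3,-0.5,-0.1],1.5],
    [[0.4,-0.7,-0.1],2.5],
    [[0.4,-0.8,0],3],
    [[0.4,-0.8,0],3],
    [[0.5,-0.8,0],3],
    [[0.5,-0.8,0],3],
    [[0.5,-0.8,0],3],
    [[0.4,-0.8,0],3],
    [[0.4,-0.8,0],3],
    [[0.4,-0.7,0],2]
  ]
}}

```text
time: 9.0
ee_pos: [0.4419, 0.0945, 0.1101]
eef_rot: [0.259, 0.966, 0.0, 0.0]
ft_force: [-0.1, -0.4, -1.4]
width: 0.0213
grip_force: 55.0
```

{"api": "drive_tool", "payload": {
  "series": [
    [[0.4,-0.8,0],3],
    [[0.4,-0.8,0],3],
    [[0.4,-0.8,0],3],
    [[0.4,-0.8,0],3],
    [[0.4,-0.8,0],3],
    [[0.4,-0.8,0],3],
    [[0.4,-0.8,0],3],
    [[0.4,-0.8,0],2],
    [[0.5,-0.7,0],1.1],
    [[0.4,-0.4,0],1]
  ]
}}

```text
time: 10.25
ee_pos: [0.4829, 0.0195, 0.11]
eef_rot: [0.043, 0.999, 0.0, 0.0]
ft_force: [-0.2, 0.2, -1.5]
width: 0.0214
grip_force: 55.0
```

Run:
```python
from bench import r,vision
from h import *
from scipy.spatial.transform import Rotation as Ro
s=r.read_state();Y=Ro.from_quat(s["eef_rot"]).as_matrix()[:,1];print(s["ee_pos"],s["ft_force"],Y)
ims=[]
for n in("top","scene"):
    c=vision.camera(n);np.savez(n+"2.npz",**{k:np.array(v) for k,v in c.items()});im=c["color"][:,:,::-1]
    x0,y0=(285,120) if n=="top" else (295,160)
    ims.append(cv2.resize(im[y0:y0+100,x0:x0+65 if n=="top" else x0+95],None,fx=5,fy=5,interpolation=cv2.INTER_CUBIC))
    u=np.array([Y[1],-Y[0],0])
    for nm,a,z in(("crank",62,22),("bend",205,22),("tip",200,-8)):
        X=s["ee_pos"]+[0,0,.0104]+u*(a+1)/1000+[0,0,z/1000]
        q=(proj(c,X)-[x0,y0])*5;print(n,nm,X.round(4),q.round(0))
cv2.imwrite("pics/in2.png",np.hstack(ims))
```

```text
[0.48291329 0.01947238 0.10998687] [-0.18532939  0.1610152  -1.45353667] [8.67774172e-02 9.96227666e-01 3.43439645e-04]
top crank [0.5457 0.014  0.1424] [193. 390.]
top bend [0.6881 0.0016 0.1424] [216. 139.]
top tip [0.6832 0.002  0.1124] [215. 165.]
scene crank [0.5457 0.014  0.1424] [121.  94.]
scene bend [0.6881 0.0016 0.1424] [335. 166.]
scene tip [0.6832 0.002  0.1124] [323. 209.]
```

View pics/in2.png

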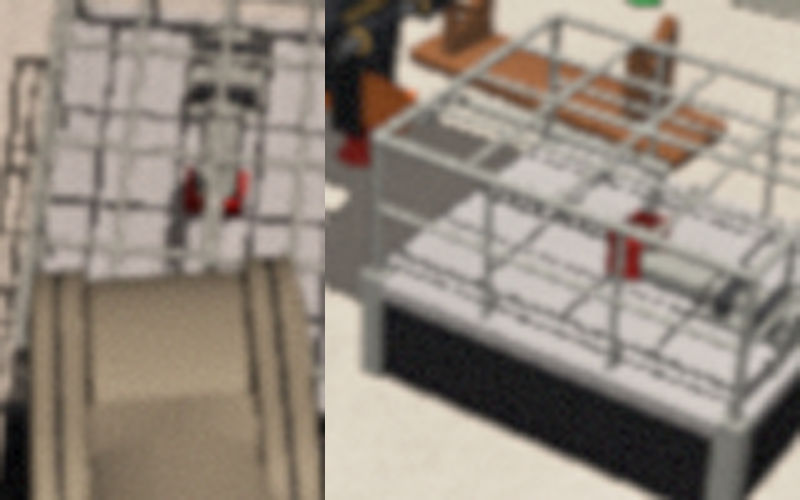

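In the top view the rod at column 213 lies between the cheeks (192 and 240), so it is centred, and the predicted bend is behind the plate. I lower it in stages, checking the force.

{"api": "drive_tool", "payload": {
  "series": [
    [[0,0,-0.2],0],
    [[0,0,-0.2],0],
    [[0,0,-0.2],0],
    [[0,0,-0.2],0],
    [[0,0,-0.2],0],
    [[0,0,-0.2],0],
    [[0,0,-0.2],0],
    [[0,0,-0.2],0],
    [[0,0,-0.1],0],
    [[0,0,0],0]
  ]
}}

```text
time: 11.6
ee_pos: [0.4825, 0.0197, 0.0925]
eef_rot: [0.044, 0.999, 0.0, -0.0]
ft_force: [-0.4, 0.5, -0.9]
width: 0.0215
grip_force: 55.0
```

{"api": "drive_tool", "payload": {
  "series": [
    [[0,0,-0.1],0],
    [[0,0,-0.1],0],
    [[0,0,-0.1],0],
    [[0,0,-0.1],0],
    [[0,0,-0.1],0],
    [[0,0,-0.1],0],
    [[0,0,-0.1],0],
    [[0,0,-0.1],0],
    [[0,0,0],0],
    [[0,0,0],0]
  ]
}}

```text
time: 12.85
ee_pos: [0.4825, 0.0197, 0.0846]
eef_rot: [0.044, 0.999, 0.0, 0.0]
ft_force: [0.3, 0.2, -2.1]
width: 0.0218
grip_force: 55.0
```

{"api": "drive_tool", "payload": {
  "series": [
    [[-0.1,0.01,-0.1],0],
    [[-0.1,0.01,-0.1],0],
    [[-0.1,0.01,0],0],
    [[-0.1,0.01,0],0],
    [[-0.1,0.01,0],0],
    [[-0.1,0.01,0],0],
    [[-0.1,0.01,0],0],
    [[-0.1,0.01,0],0],
    [[-0.1,0.01,0],0],
    [[-0.1,0.01,0],0]
  ]
}}

```text
time: 14.1
ee_pos: [0.4734, 0.0207, 0.083]
eef_rot: [0.044, 0.999, 0.0, 0.001]
ft_force: [5.4, -0.5, -3.8]
width: 0.0214
grip_force: 55.0
```

{"api": "drive_tool", "payload": {
  "series": [
    [[-0.2,0.02,0],0],
    [[-0.2,0.02,0],0],
    [[-0.2,0.02,0],0],
    [[-0.2,0.02,0],0],
    [[-0.2,0.02,0],0],
    [[-0.2,0.02,0],0],
    [[-0.2,0.02,0],0],
    [[-0.2,0.01,0],0],
    [[-0.2,0.01,0],0],
    [[-0.2,0.01,0],0]
  ]
}}

```text
time: 15.35
ee_pos: [0.4534, 0.0224, 0.083]
eef_rot: [0.044, 0.999, 0.0, 0.001]
ft_force: [5.3, -0.3, -1.6]
width: 0.0215
grip_force: 55.0
```

{"api": "drive_tool", "payload": {
  "series": [
    [[-0.1,0.01,0],0],
    [[-0.1,0.01,0],0],
    [[-0.1,0.01,0],0],
    [[-0.1,0.01,0],0],
    [[-0.1,0.01,0],0],
    [[-0.1,0,0],0],
    [[0,0,0],0],
    [[0,0,0],0],
    [[0,0,0],0],
    [[0,0,0],0]
  ]
}}

```text
time: 16.6
ee_pos: [0.4471, 0.023, 0.0829]
eef_rot: [0.044, 0.999, 0.0, 0.001]
ft_force: [4.5, -0.3, -1.5]
width: 0.0216
grip_force: 55.0
```

{"api": "drive_tool", "payload": {
  "series": [
    [[-0.03,0,0],0],
    [[-0.03,0,0],0],
    [[-0.03,0.01,0],0],
    [[-0.03,0,0],0],
    [[0,0,0],0],
    [[0,0,0],0],
    [[0,0,0],0],
    [[0,0,0],0],
    [[0,0,0],0],
    [[0,0,0],0]
  ]
}}

```text
time: 17.85
ee_pos: [0.4458, 0.0231, 0.0828]
eef_rot: [0.044, 0.999, 0.0, 0.001]
ft_force: [4.7, -0.2, -2.7]
width: 0.0211
grip_force: 55.0
```

{"api": "drive_tool", "payload": {
  "series": [
    [[-0.02,0,0],0],
    [[-0.02,0,0],0],
    [[-0.02,0.01,0],0],
    [[-0.02,0,0],0],
    [[-0.02,0,0],0],
    [[-0.02,0,0],0],
    [[-0.02,0,0],0],
    [[-0.01,0,0],0],
    [[0,0,0],0],
    [[0,0,0],0]
  ]
}}

```text
time: 19.1
ee_pos: [0.4443, 0.0232, 0.0828]
eef_rot: [0.044, 0.999, 0.0, 0.0]
ft_force: [5.6, -0.3, -2.3]
width: 0.0219
grip_force: 55.0
```

{"api": "drive_tool", "payload": {
  "series": [
    [[-0.02,0,0],0],
    [[-0.02,0,0],0],
    [[-0.02,0.01,0],0],
    [[-0.02,0,0],0],
    [[-0.02,0,0],0],
    [[-0.02,0,0],0],
    [[-0.02,0,0],0],
    [[-0.01,0,0],0],
    [[0,0,0],0],
    [[0,0,0],0]
  ]
}}

```text
time: 20.35
ee_pos: [0.4428, 0.0233, 0.0828]
eef_rot: [0.044, 0.999, 0.0, 0.001]
ft_force: [4.9, -0.5, -2.3]
width: 0.0212
grip_force: 55.0
```

{"api": "drive_tool", "payload": {
  "series": [
    [[-0.02,0,0],0],
    [[-0.02,0,0],0],
    [[-0.02,0.01,0],0],
    [[-0.02,0,0],0],
    [[-0.02,0,0],0],
    [[-0.02,0,0],0],
    [[-0.02,0,0],0],
    [[-0.01,0,0],0],
    [[0,0,0],0],
    [[0,0,0],0]
  ]
}}

```text
time: 21.6
ee_pos: [0.4412, 0.0234, 0.0828]
eef_rot: [0.044, 0.999, 0.0, 0.0]
ft_force: [4.3, -0.4, -1.7]
width: 0.0214
grip_force: 55.0
```

{"api": "drive_tool", "payload": {
  "series": [
    [[-0.02,0,0],0],
    [[-0.02,0,0],0],
    [[-0.02,0.01,0],0],
    [[-0.02,0,0],0],
    [[-0.02,0,0],0],
    [[-0.02,0,0],0],
    [[-0.02,0,0],0],
    [[-0.01,0,0],0],
    [[0,0,0],0],
    [[0,0,0],0]
  ]
}}

```text
time: 22.85
ee_pos: [0.4397, 0.0235, 0.0828]
eef_rot: [0.044, 0.999, 0.0, 0.0]
ft_force: [5.6, 0.5, -2.0]
width: 0.0213
grip_force: 55.0
```

{"api": "drive_tool", "payload": {
  "series": [
    [[-0.02,0,0],0],
    [[-0.02,0,0],0],
    [[-0.02,0.01,0],0],
    [[-0.02,0,0],0],
    [[-0.02,0,0],0],
    [[-0.02,0,0],0],
    [[-0.02,0,0],0],
    [[-0.01,0,0],0],
    [[0,0,0],0],
    [[0,0,0],0]
  ]
}}

```text
time: 24.1
ee_pos: [0.4388, 0.0236, 0.083]
eef_rot: [0.044, 0.999, 0.0, 0.001]
ft_force: [7.1, -0.2, -2.6]
width: 0.0218
grip_force: 55.0
```

{"api": "drive_tool", "payload": {
  "series": [
    [[-0.02,0,0],0],
    [[-0.02,0,0],0],
    [[-0.02,0,0],0],
    [[-0.02,0,0],0],
    [[-0.02,0,0],0],
    [[0,0,0],0],
    [[0,0,0],0],
    [[0,0,0],0],
    [[0,0,0],0],
    [[0,0,0],0]
  ]
}}

```text
time: 25.35
ee_pos: [0.4387, 0.0236, 0.0834]
eef_rot: [0.044, 0.999, 0.0, 0.002]
ft_force: [11.3, -0.6, -3.2]
width: 0.0215
grip_force: 55.0
```

{"api": "drive_tool", "payload": {
  "series": [
    [[-0.03,0,0],0],
    [[-0.03,0,0],0],
    [[-0.03,0,0],0],
    [[0,0,0],0],
    [[0,0,0],0],
    [[0,0,0],0],
    [[0,0,0],0],
    [[0,0,0],0],
    [[0,0,0],0],
    [[0,0,0],0]
  ]
}}

```text
time: 26.6
ee_pos: [0.4385, 0.0236, 0.0837]
eef_rot: [0.044, 0.999, 0.0, 0.003]
ft_force: [13.4, -0.6, -4.1]
width: 0.0211
grip_force: 55.0
```

{"api": "drive_tool", "payload": {
  "series": [
    [[-0.04,0,0],0],
    [[0,0,0],0],
    [[0,0,0],0],
    [[0,0,0],0],
    [[0,0,0],0],
    [[0,0,0],0],
    [[0,0,0],0],
    [[0,0,0],0],
    [[0,0,0],0],
    [[0,0,0],0]
  ]
}}

```text
time: 27.85
ee_pos: [0.4385, 0.0236, 0.0838]
eef_rot: [0.044, 0.999, 0.0, 0.003]
ft_force: [15.5, -0.1, -3.3]
width: 0.021
grip_force: 55.0
```

{"api": "drive_tool", "payload": {
  "series": [
    [[0,0,0],0],
    [[0,0,0],0],
    [[0,0,0],0],
    [[0,0,0],0],
    [[0,0,0],0],
    [[0,0,0],0],
    [[0,0,0],0],
    [[0,0,0],0],
    [[0,0,0],0],
    [[0,0,0],0]
  ]
}}

```text
time: 29.1
ee_pos: [0.4385, 0.0236, 0.0838]
eef_rot: [0.044, 0.999, 0.0, 0.003]
ft_force: [13.9, -1.4, -3.0]
width: 0.0216
grip_force: 55.0
```

{"api": "drive_tool", "payload": {
  "series": [
    [[0.1,-0.01,0],0],
    [[0.1,-0.01,0],0],
    [[0.1,-0.01,0],0],
    [[0.1,-0.01,0],0],
    [[0.1,-0.01,0],0],
    [[0.1,-0.01,0],0],
    [[0.1,-0.01,0],0],
    [[0.1,0,0],0],
    [[0,0,0],0],
    [[0,0,0],0]
  ]
}}

```text
time: 30.35
ee_pos: [0.4435, 0.0228, 0.0826]
eef_rot: [0.044, 0.999, 0.0, -0.0]
ft_force: [-0.1, -0.1, -1.4]
width: 0.0216
grip_force: 55.0
```

{"api": "drive_tool", "payload": {
  "series": [
    [[0,0,0.2],0],
    [[0,0,0.3],0],
    [[0,0,0.3],0],
    [[0,0,0.3],0],
    [[0,0,0.3],0],
    [[0,0,0.3],0],
    [[0,0,0.3],0],
    [[0,0,0.3],0],
    [[0,0,0.3],0],
    [[0,0,0.1],0]
  ]
}}

```text
time: 31.6
ee_pos: [0.4436, 0.0228, 0.1098]
eef_rot: [0.044, 0.999, 0.0, 0.0]
ft_force: [-0.0, -0.6, -1.6]
width: 0.0217
grip_force: 55.0
```

Run:
```python
from bench import r,vision
from h import *
from scipy.spatial.transform import Rotation as Ro
s=r.read_state();Y=Ro.from_quat(s["eef_rot"]).as_matrix()[:,1];print(s["ee_pos"],s["ft_force"],Y)
ims=[]
for n in("top","scene"):
    c=vision.camera(n);np.savez(n+"3.npz",**{k:np.array(v) for k,v in c.items()});im=c["color"][:,:,::-1]
    x0,y0=(285,120) if n=="top" else (295,160)
    ims.append(cv2.resize(im[y0:y0+100,x0:x0+65 if n=="top" else x0+95],None,fx=5,fy=5,interpolation=cv2.INTER_CUBIC))
    u=np.array([Y[1],-Y[0],0])
    for nm,a,z in(("bend",205,22),("tip",200,-8)):
        X=s["ee_pos"]+[0,0,.0104]+u*(a+1)/1000+[0,0,z/1000]
        print(n,nm,X.round(4),((proj(c,X)-[x0,y0])*5).round(0))
cv2.imwrite("pics/in3.png",np.hstack(ims))
```

```text
[0.44358075 0.0228366  0.1098023 ] [-0.01585786 -0.62496742 -1.61765647] [8.73101361e-02 9.96181154e-01 2.21417447e-04]
top bend [0.6488 0.0049 0.1422] [210. 207.]
top tip [0.6438 0.0053 0.1122] [209. 231.]
scene bend [0.6488 0.0049 0.1422] [273. 146.]
scene tip [0.6438 0.0053 0.1122] [262. 188.]
```

View pics/in3.png

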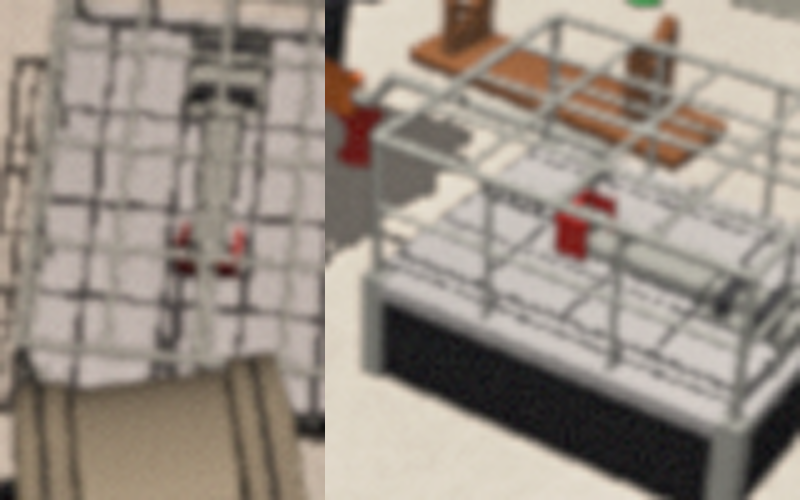

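The pull has moved towards the front: now at in3 (210,250) in the top half, from row 195 before, about 35 mm. The hook is lifted clear. I back out along the same swing.

{"api": "drive_tool", "payload": {
  "series": [
    [[-0.2,0.5,0],-1.5],
    [[-0.2,0.7,0],-2.5],
    [[-0.2,0.8,0],-3],
    [[-0.2,0.8,0],-3],
    [[-0.2,0.8,0],-3],
    [[-0.3,0.8,0],-3],
    [[-0.3,0.8,0],-3],
    [[-0.2,0.8,0],-3],
    [[-0.2,0.8,0],-3],
    [[-0.2,0.7,0],-2]
  ]
}}

```text
time: 32.95
ee_pos: [0.4213, 0.0981, 0.1095]
eef_rot: [0.276, 0.961, -0.0, -0.0]
ft_force: [0.1, -0.2, -1.5]
width: 0.0215
grip_force: 55.0
```

{"api": "drive_tool", "payload": {
  "series": [
    [[-0.2,0.7,0],-3],
    [[-0.2,0.8,0],-3],
    [[-0.2,0.8,0],-3],
    [[-0.2,0.8,0],-3],
    [[-0.2,0.8,0],-3],
    [[-0.3,0.8,0],-3],
    [[-0.3,0.8,0],-3],
    [[-0.2,0.8,0],-2],
    [[-0.2,0.7,0],-1],
    [[-0.2,0.3,0],-1]
  ]
}}

```text
time: 34.2
ee_pos: [0.3993, 0.1711, 0.1095]
eef_rot: [0.477, 0.879, -0.0, -0.0]
ft_force: [-0.2, -0.5, -1.2]
width: 0.0214
grip_force: 55.0
```

{"api": "drive_tool", "payload": {
  "series": [
    [[0,0,0.5],0],
    [[0,0,1.0],0],
    [[0,0,1.5],0],
    [[0,0,1.6],0],
    [[0,0,1.6],0],
    [[0,0,1.5],0],
    [[0,0,1.4],0],
    [[0,0,1.0],0],
    [[0,0,0.6],0],
    [[0,0,0.2],0]
  ]
}}

```text
time: 35.45
ee_pos: [0.3995, 0.1708, 0.2187]
eef_rot: [0.477, 0.879, 0.0, 0.0]
ft_force: [-0.1, 0.1, -2.0]
width: 0.0217
grip_force: 55.0
```

{"api": "drive_tool", "payload": {
  "series": [
    [[0.4,0.7,0],2],
    [[0.7,1.3,0],5],
    [[0.7,1.3,0],6],
    [[0.7,1.3,0],6],
    [[0.7,1.3,0],6],
    [[0.7,1.3,0],6],
    [[0.7,1.3,0],5],
    [[0.7,1.3,0],5],
    [[0.7,1.2,0],3],
    [[0.5,0.7,0],1.9]
  ]
}}

```text
time: 36.7
ee_pos: [0.4645, 0.2887, 0.2178]
eef_rot: [0.095, 0.995, -0.0, -0.0]
ft_force: [-0.2, 0.2, -0.7]
width: 0.0214
grip_force: 55.0
```

{"api": "drive_tool", "payload": {
  "series": [
    [[0,0,-0.6],0],
    [[0,0,-1.2],0],
    [[0,0,-1.8],0],
    [[0,0,-2.0],0],
    [[0,0,-2.0],0],
    [[0,0,-2.0],0],
    [[0,0,-1.6],0],
    [[0,0,-1.2],0],
    [[0,0,-0.6],0],
    [[0,0,0],0]
  ]
}}

```text
time: 37.95
ee_pos: [0.4645, 0.2878, 0.0884]
eef_rot: [0.097, 0.995, -0.0, -0.0]
ft_force: [-0.8, -0.5, -1.7]
width: 0.0215
grip_force: 55.0
```

Run:
```python
from bench import r,vision
from h import *
from scipy.spatial.transform import Rotation as Ro
s=r.read_state();Y=Ro.from_quat(s["eef_rot"]).as_matrix()[:,1];print(s["time"],s["ee_pos"],np.degrees(np.arctan2(-Y[0],Y[1])))
c=vision.camera("scene");c0=load("scene0.npz")
x0,y0=305,120
a,b=[cv2.resize(np.ascontiguousarray(k["color"][y0:y0+85,x0:x0+80,::-1]),None,fx=5,fy=5,interpolation=cv2.INTER_CUBIC) for k in(c0,c)]
cv2.imwrite("pics/rest.png",np.hstack([a,b]))
u=np.array([Y[1],-Y[0],0])
for nm,k,z in(("tail",-89,0),("c",0,0),("bend",205,22),("tip",200,-8)):
    X=s["ee_pos"]+[0,0,.0104]+u*(k+1)/1000+[0,0,z/1000]
    print(nm,X.round(4),((proj(c,X)-[x0,y0])*5).round(0)+[400,0])
```

```text
37.95 [0.46447234 0.28778385 0.08843799] -11.111785122990828
tail [0.3781 0.3047 0.0988] [461. 132.]
c [0.4655 0.2876 0.0988] [553. 165.]
bend [0.6666 0.2481 0.1208] [797. 222.]
tip [0.6617 0.249  0.0908] [785. 260.]
```

View pics/rest.png

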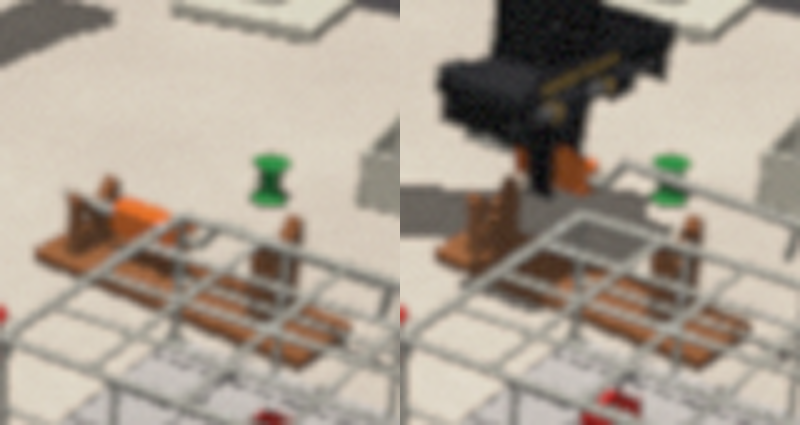

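The held rod shows its bend at (797,228) and tip near (793,258), as predicted, so it has not slipped. I lower it into the cradles.

{"api": "drive_tool", "payload": {
  "series": [
    [[0,0,-0.6],0],
    [[0,0,-0.8],0],
    [[0,0,-0.8],0],
    [[0,0,-0.8],0],
    [[0,0,-0.6],0],
    [[0,0,-0.5],0],
    [[0,0,-0.3],0],
    [[0,0,-0.3],0],
    [[0,0,-0.1],0],
    [[0,0,0],0]
  ]
}}

```text
time: 39.25
ee_pos: [0.4645, 0.2879, 0.0406]
eef_rot: [0.097, 0.995, 0.0, 0.0]
ft_force: [-0.1, 0.2, -2.8]
width: 0.0213
grip_force: 55.0
```

{"api": "drive_tool", "payload": {
  "series": [
    [[0,0,-0.05],0],
    [[0,0,-0.05],0],
    [[0,0,0],0],
    [[0,0,0],0],
    [[0,0,0],0],
    [[0,0,0],0],
    [[0,0,0],0],
    [[0,0,0],0],
    [[0,0,0],0],
    [[0,0,0],0]
  ]
}}

```text
time: 40.5
ee_pos: [0.4646, 0.2878, 0.0397]
eef_rot: [0.097, 0.995, 0.0, 0.0]
ft_force: [0.7, -1.2, 4.6]
width: 0.0216
grip_force: 55.0
```

{"api": "drive_tool", "payload": {
  "series": [
    [[0,0,0],0],
    [[0,0,0],0],
    [[0,0,0],0],
    [[0,0,0],0],
    [[0,0,0],0],
    [[0,0,0],0],
    [[0,0,0],0],
    [[0,0,0],0],
    [[0,0,0],0],
    [[0,0,0],0]
  ],
  "hand": 0.3
}}

```text
time: 41.75
ee_pos: [0.4645, 0.2878, 0.0396]
eef_rot: [0.097, 0.995, 0.0, -0.0]
ft_force: [-0.3, 0.4, 0.6]
width: 0.0609
grip_force: 0.0
```

{"api": "drive_tool", "payload": {
  "series": [
    [[0,0,0.5],0],
    [[0,0,1.2],0],
    [[0,0,1.8],0],
    [[0,0,2.0],0],
    [[0,0,2.0],0],
    [[0,0,2.0],0],
    [[0,0,2.0],0],
    [[0,0,1.8],0],
    [[0,0,1.2],0],
    [[0,0,0.5],0]
  ]
}}

```text
time: 43.0
ee_pos: [0.4647, 0.2879, 0.1905]
eef_rot: [0.097, 0.995, 0.0, 0.0]
ft_force: [-0.2, 1.0, -0.3]
width: 0.0611
grip_force: 0.0
```

Run:
```python
from bench import r,vision
from h import *
c,s=wrist(vision,r);print(s["time"],s["ee_pos"],s["ft_force"])
im=np.ascontiguousarray(c["color"][:,:,::-1]);cv2.imwrite("pics/w9.png",im)
hsv=cv2.cvtColor(im,cv2.COLOR_BGR2HSV)
m=cv2.inRange(hsv[:,295:345],(6,215,60),(15,255,255));n,l,st,ce=cv2.connectedComponentsWithStats(m)
for k in range(1,n):
    if st[k,4]>60:print(st[k]+[295,0,0,0,0],onz(c,ce[k]+[295,0],.062))
t=vision.camera("top");t0=load("top0.npz")
d=np.abs(t["color"].astype(int)-t0["color"]).sum(2)
S=vision.camera("scene");s0=load("scene0.npz")["color"]
b=[np.ascontiguousarray(k[120:205,305:385,::-1]) for k in(s0,S["color"])]
cv2.imwrite("pics/rest2.png",np.hstack([cv2.resize(im[90:330,250:450],(340,400))]+[cv2.resize(k,None,fx=2.8,fy=2.8*400/238,interpolation=cv2.INTER_CUBIC) for k in b]))
```

```text
43.0 [0.46465188 0.28794249 0.19045863] [-0.21591278  1.00601829 -0.25973884]
```

View pics/w9.png

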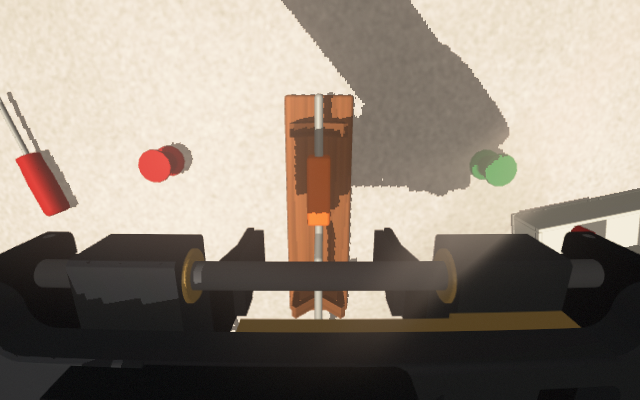

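The last wrist view shows the rod back in both cradles. The handle is at rows 157–226 and the plank's end at row 95, the same offset as at the start, and the hand is clear. I hand the job in.

```bash
python3 -c "
from bench import r
print(r.close_job())"
```

```text
the job is handed in; nothing more can be done
None
```

The bolt is drawn about 35 mm to its stop and was held there for about 2.5 s, with the force reading 13.9–15.5 N. The rod is unhooked and back in its rest as found, and the job was handed in at about 43 s.

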